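# Feed a make-up case into the UV cabinet with the push stick

## Robot

A 6-joint arm with a two-finger parallel gripper is mounted at the origin on the work surface. World frame = base frame: x ahead of the robot, y to its left, z up, the work surface at z = 0. Lengths are in m, angles in degrees, forces in N, time in s.
With the tool pointing down it reaches from about 0.3 to 0.75 m from the base axis. Payload 8.5 kg.
Tool frame: the origin (TCP) lies on the centre line of the jaws, within the pads' length; the fingertips stand 14 mm ahead of it and the grasp point (between the pads) lies 5 mm behind it; z points along the fingers, y is the direction in which the jaws open and shut (so a half turn about z gives the same grasp; the last joint's range is limited). The gripper opens to 85 mm and grips with 20 to 120 N. Pads are 22 mm wide; open, the fingers measure 114 mm over their backs; the gripper's body (76 mm by 85 mm) begins 54 mm behind the grasp point. The pads swing forward as they close: fully open they stand 13 mm farther back than shut.
Start: joints at [58.654, 21.807, 74.336, -0, 83.858, -12.336], TCP at [0.179, 0.52, 0.245] pointing down, gripper open.
Joint ranges: [-178.18, 178.18], [-50.72, 133.34], [12.68, 142.11], [-81.47, 261.47], [9.98, 163.14], [-165.26, 165.26]. Speed limits (degrees/s): [136.94, 136.94, 180, 180, 180, 180].

## Interface

Orientations are given as a 3x3 rotation matrix whose columns are the frame's x, y, z axes.
In Python, from rig import env, optics, order, finder gives the robot as it stands.
- The arm moves only by the tool play_rows, never from a script. Its argument "commands" is a list of rows, each an object of numbers: "grip": the closure, from -1 (fully open) to 1 (shut); "x", "y", "z": the shift along the tool's x, y, z in m; "rx", "ry", "rz": the turn, a rotation vector about the tool's x, y, z in rad. A call has 1 to 12 rows; each row shifts and turns the commanded pose from where the row before left it, along the tool's axes as they then stand; what a row does not reach is not made up. A row lasts 1/8 s, in which the tool goes at most 62.5 mm and 10.7 degrees, less where a joint would pass 70% of its speed; a pose out of reach is approached as far as the arm can. A call is refused whole if a number of a shift passes 0.0625 or a number of a turn 0.188, either way. A call with a gripper value outside its range is refused whole. The fingers move at their own pace and stop on an object; "squeeze" is the grip in N (left out, the last holds). Time passes only in rows, so rows that do not move let the fingers close. It gives the time, the measured TCP pose, the force and the opening at its end, in the units of the state.
- env.observe(): the state, without advancing time (a new reading comes with each control period).
- optics.get_image(name): name is "scene" or "top" or "wrist"; returns a dict with "color" (384x512x3 uint8, blue, green, red), "range_z" (384x512 float32, m along the optical axis (not along the pixel's ray), 0 where there is no reading), "fov_y" (degrees; the focal length in pixels is half the picture's height over the tangent of half this angle, whatever the lens; pixels are square), "cx", "cy" (the principal point, pixels), "cam_to_world" (4x4, takes a point from camera to world coordinates). Camera axes: x right, y down, z forward; pixel columns grow to the right and rows downward; lengths in m; the calibration is good to about 2 mm. A picture is of the moment at which its call begins.
- order.close_job(): hands the job in, once; it reports no verdict.
Trained networks look in the newest picture that a camera, given by its name, has taken for a name from the list of things; names that differ only in an ending like _2 or _b are one class to them, and where a whole thing is asked for, a point or a joint stands for the part that bears it (a point fixed in the world has none). Each returns a list of dicts, best first, with "conf" (0 to 1); they miss things now and then, are a little off and sometimes report something else, mostly with a low value. They report only what shows in the picture. A call takes as long as a camera call.
- finder.boxes_of(camera, thing): "point" ([x, y, z] in m, in world coordinates, good to about 4 mm: the middle of the surface that is visible of it).
The state is a dict: "time_s": time; "q": joint angles; "qvel": joint speeds; "joint_efforts": joint torques, N m; "position": TCP position; "tool_rot": TCP orientation; "ft_force": force on the tool from outside, world axes, zero at the start; "wrist_torque": the same for the moment, N m; "grip_width": finger opening in m.
Only numpy, scipy, OpenCV 4.12 (cv2) and the standard library are available. Lean on these libraries where they do the work, as an engineer would, in place of code of your own. Each camera call takes 0.05 s, during which the arm holds its last target.

## Task

Take the wooden push stick by its fin and use its nose to feed the black make-up case along the bed, through the low flapped mouth of the UV cabinet, until it is fully home, with the catch inside pushed right in; push gently, as the case holds a mirror, and never touch the case with the gripper. Then draw the stick out so that the flap falls shut, and lay it back in its tray, fin up, leaving everything else on the table alone.

Things in the scene. Friction and masses are not known exactly. Their poses are not given: they have to be found in the camera images.
- steriliser: White fixed ultraviolet cabinet with a low mouth, 160 mm wide, 108 mm tall, clear window on top. Origin on the table under the middle of the mouth; +x is the feed direction, into the mouth; z up. A metal bed, its top 8 mm above the table, 150 mm wide, runs from x = -190 mm (open infeed) through the mouth to the back wall at 185 mm. The tunnel inside is 96 mm wide
- catch (a joint): Catch plate of the hidden stop inside, 8 mm proud of two rubber-backed shoulders. 0 = proud, 0.008 m = level with them: the case is home. No spring, stays where pushed. The shoulders' face is set somewhere from x = 100 to 148 mm of the cabinet (unknown), so feel for it: the case slides easily, the catch resists with 3 N for 8 mm, then the shoulders stop the case, giving only 1 mm per 8 N
- mouth (a point): Middle of the lintel's lower edge over the mouth; the mouth is 26 mm high above the bed. Before it, infeed fences 14 mm above the bed stand on both sides, inner faces at y = +-63 mm of the cabinet, narrowing over the last 50 mm to the 96 mm wide tunnel
- flap (a joint): Light rubber flap, 88 x 22 mm, that hangs in the mouth from the lintel, swings inwards and falls shut by itself: 0 = shut, grows as it opens (rad)
- palette_center (a point): Centre of the closed flat black make-up case, 70 mm long (its x) x 90 mm wide (its y) x 18 mm high, about 0.16 kg, lying on the infeed bed before the mouth, at most 8 mm off the middle line and slightly askew; its x points roughly along the feed direction. Its mirror stands a push of up to 20 N
- stick_grip (a point): Grip point of the wooden push stick, mid-length of its upright fin and 50 mm above the underside. Flat bar 205 mm long, 30 wide, 12 high; fin 60 mm long (x), 16 mm thick (y), its top 72 mm above the underside. x points along the bar to the blunt nose, 150 mm ahead of this point; the heel is 55 mm behind it. About 0.18 kg, lying in its tray, fin up
- tray: White shallow fixed tray of the stick, 270 mm (x) x 110 mm (y) outside, walls 4 mm thick and 12 mm high, floor 4 mm thick. Origin at the centre of its underside
- bottle: Bystander, not to be disturbed: pink bottle, 64 mm diameter, 170 mm tall. Origin: middle of its underside, or on its axis
- tumbler: Bystander, not to be disturbed: lidded drinking tumbler with a straw, 90 mm across, 120 mm tall without its straw. Origin: middle of its underside, or on its axis
- carton: Bystander, not to be disturbed: white carton 80 x 100 x 70 mm. Origin: middle of its underside, or on its axis
- jar: Bystander, not to be disturbed: small cream jar, 48 mm diameter, 45 mm tall. Origin: middle of its underside, or on its axis
- band: Bystander, not to be disturbed: black rubber wrist band, 70 mm across, 12 mm high. Origin: middle of its underside, or on its axis
- brush: Bystander, not to be disturbed: hand brush lying flat. Origin: middle of its underside, or on its axis

How it is judged:
By the outcome, as a careful person would: the job done as asked, in the order asked, and still so for the second after the job is handed in, with the robot touching nothing.
It also fails if it takes over 64 s, if anything falls off the work surface, if the arm or the gripper's body presses on something with over 40 N, if the wrist force passes 120 N, or if a joint passes its speed limit or range.

## Working session

There is one attempt and no reset: what is moved stays moved. The work goes in short steps, Python scripts to look and compute and a tool call to move; the robot and the scene stay as the last step left them, time stands still between calls to the robot, and variables do not carry over. Pictures are saved under pics/ and viewed, and the job is handed in when it is done.

Besides the shell and the picture viewer there is one more tool, called after "Emit:" as a command line: name --argument value ..., lists and objects as JSON in quotes. play_rows: Moves the arm, as the interface text tells. Its arguments: {"type":"object","properties":{"commands":{"type":"array"},"squeeze":{"type":"number"}},"required":["commands"]}

```bash
mkdir -p pics; ls; python3 - <<'E'
from rig import env,optics,order,finder
import cv2,numpy as np
print(env.observe())
for n in ["scene","top"]:
    im=optics.get_image(n); cv2.imwrite(f"pics/{n}0.png",im["color"]); np.savez(f"pics/{n}0.npz",**im)
    print(n,im["fov_y"],im["cx"],im["cy"],im["cam_to_world"].round(3).tolist())
    for t in ["steriliser","palette_center","stick_grip","tray","bottle","tumbler","carton","jar","band","brush","mouth"]:
        r=finder.boxes_of(n,t); print(t,[(np.round(d["point"],3).tolist(),round(d["conf"],2)) for d in r[:2]])
print(env.observe()["time_s"])
E
```

```text
pics
{'time_s': 0.0, 'q': array([ 5.86526536e+01,  2.18418404e+01,  7.43854824e+01,  2.12485827e-04,
        8.38574458e+01, -1.23339950e+01]), 'qvel': array([-0.06174678,  0.07066246, -0.06095442,  0.0485679 , -0.05023071,
       -0.06371122]), 'joint_efforts': array([ 2.15295649e-04, -4.48452258e+01, -2.31282932e+01, -1.32714995e-04,
        4.67036283e-03, -7.00117980e-06]), 'position': array([0.1790235 , 0.51976009, 0.2446995 ]), 'tool_rot': array([[-9.45442430e-01,  3.25788296e-01, -7.72816977e-04],
       [ 3.25789055e-01,  9.45441643e-01, -1.26160985e-03],
       [ 3.19635630e-04, -1.44455479e-03, -9.99998906e-01]]), 'ft_force': array([ 0.27317937, -0.23740158, -0.11990081]), 'wrist_torque': array([-0.04711899, -0.01309393,  0.02671537]), 'grip_width': 0.08554772218389299}
scene 50.92435373968537 255.22071141663665 193.24513823763814 [[0.127, 0.794, -0.595, 1.162], [0.992, -0.099, 0.08, -0.018], [0.005, -0.6, -0.8, 0.861], [0.0, 0.0, 0.0, 1.0]]
steriliser [([0.589, -0.24, 0.085], 0.68)]
palette_center [([0.562, -0.192, 0.018], 0.66), ([0.57, -0.096, 0.02], 0.65)]
stick_grip [(
[... 343 characters left out ...]
)]
brush [([0.715, 0.433, 0.018], 0.66)]
mouth [([0.59, -0.237, 0.09], 0.74)]
top 43.20113094836552 247.70973639821426 185.42335468419577 [[-0.068, -0.976, 0.205, 0.315], [-0.998, 0.068, -0.009, 0.072], [-0.005, -0.206, -0.979, 1.237], [0.0, 0.0, 0.0, 1.0]]
steriliser []
palette_center [([0.562, -0.095, 0.029], 0.71)]
stick_grip [([0.443, 0.311, 0.011], 0.81)]
tray [([0.464, 0.314, 0.004], 0.89)]
bottle [([0.771, 0.032, 0.113], 0.68), ([0.548, -0.226, 0.106], 0.56)]
tumbler [([0.747, 0.227, 0.116], 0.75)]
carton [([0.752, -0.132, 0.068], 0.82)]
jar [([0.345, 0.149, 0.046], 0.78)]
band [([0.723, 0.11, 0.017], 0.46)]
brush [([0.706, 0.433, 0.016], 0.7)]
mouth [([0.55, -0.22, 0.109], 0.87)]
1.2
```

View pics/scene0.png

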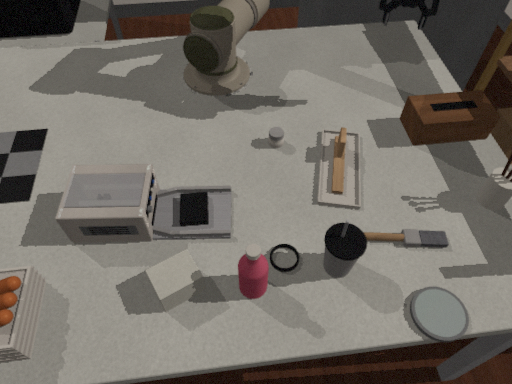

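View pics/top0.png

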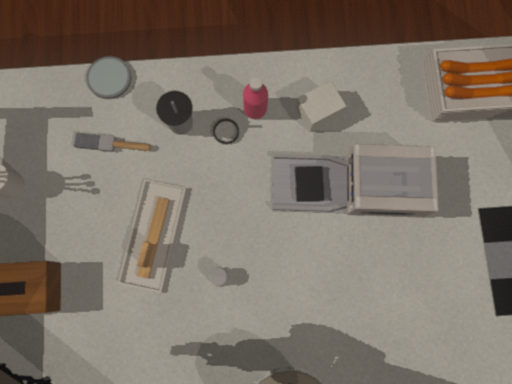

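```bash
cat > h.py <<'E'
import numpy as np,cv2
def cloud(im):
    c=im["color"];d=im["range_z"];h,w=d.shape
    f=h/2/np.tan(np.radians(float(im["fov_y"]))/2)
    v,u=np.mgrid[:h,:w]
    P=np.stack([(u-im["cx"])/f*d,(v-im["cy"])/f*d,d],-1)
    M=im["cam_to_world"]; W=P@M[:3,:3].T+M[:3,3]
    W[d<=0]=np.nan
    return W,c
def ortho(W,c,x0,x1,y0,y1,res):
    # image: rows = x descending(up=+x), cols = y descending (left=+y)
    H=int((x1-x0)/res);Wd=int((y1-y0)/res)
    o=np.zeros((H,Wd,3),np.uint8);z=np.full((H,Wd),-1.)
    p=W.reshape(-1,3);q=c.reshape(-1,3);ok=~np.isnan(p[:,0]);p=p[ok];q=q[ok]
    r=((x1-p[:,0])/res).astype(int);k=((y1-p[:,1])/res).astype(int)
    s=(r>=0)&(r<H)&(k>=0)&(k<Wd)
    for a,b,zz,cc in zip(r[s],k[s],p[s,2],q[s]):
        if zz>z[a,b]: z[a,b]=zz;o[a,b]=cc
    return o,z
E
python3 - <<'E'
from h import *
for n in ["scene","top"]:
    im=dict(np.load(f"pics/{n}0.npz")); W,c=cloud(im)
    s=(abs(W[...,2])<.03)&(W[...,0]>.3)&(W[...,0]<.7)&(abs(W[...,1])<.4)
    print(n,"table z",np.median(W[s][:,2]))
    o1,z1=ortho(W,c,.28,.72,.18,.45,.0025)
    o2,z2=ortho(W,c,.42,.72,-.45,.1,.0025)
    hm=lambda z:cv2.applyColorMap(np.clip((z+.005)/.125*255,0,255).astype(np.uint8),cv2.COLORMAP_JET)
    a=cv2.resize(np.hstack([o1,hm(z1)]),None,fx=3,fy=3,interpolation=0)
    b=cv2.resize(np.vstack([o2,hm(z2)]),None,fx=2.3,fy=2.3,interpolation=0)
    cv2.imwrite(f"pics/{n}_tray.png",a);cv2.imwrite(f"pics/{n}_cab.png",b);print(a.shape,b.shape)
E
```

```text
scene table z 0.0006038848304615319
(525, 648, 3) (552, 506, 3)
top table z 0.00044490123915652546
(525, 648, 3) (552, 506, 3)
```

View pics/top_tray.png

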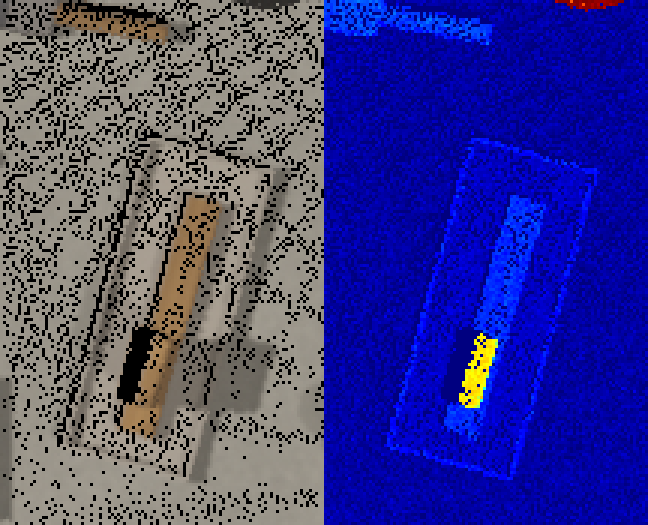

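View pics/top_cab.png

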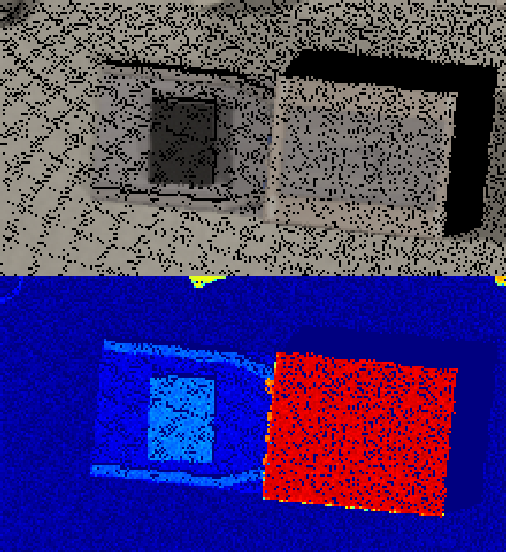

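View pics/scene_cab.png

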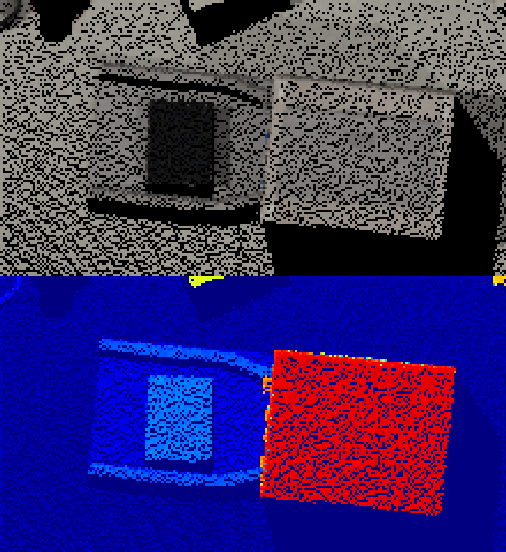

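```bash
cat >> h.py <<'E'
def rect(W,xr,yr,zr,col=None,name="",q=1.0):
    p=W.reshape(-1,3);s=(p[:,0]>xr[0])&(p[:,0]<xr[1])&(p[:,1]>yr[0])&(p[:,1]<yr[1])&(p[:,2]>zr[0])&(p[:,2]<zr[1])
    if col is not None: s&=col.reshape(-1)
    a=p[s]
    # drop outliers
    from scipy.spatial import cKDTree
    d,_=cKDTree(a[:,:2]).query(a[:,:2],k=6); a=a[d[:,5]<.006]
    r=cv2.minAreaRect((a[:,:2]*1000).astype(np.float32))
    print(name,"n",len(a),"c",np.round(r[0],1),"size",np.round(r[1],1),"ang",round(r[2],2),"z",round(float(np.median(a[:,2])),4))
    return a
E
python3 - <<'E'
from h import *
for n in ["scene","top"]:
    im=dict(np.load(f"pics/{n}0.npz")); W,c=cloud(im)
    rect(W,(.28,.66),(.2,.42),(.06,.09),None,n+" fin")
    rect(W,(.28,.66),(.2,.42),(.0135,.02),c[...,2].astype(int)-c[...,0]>40,n+" bar")
    rect(W,(.28,.66),(.2,.42),(.008,.0135),None,n+" traywall")
    rect(W,(.42,.7),(-.45,-.15),(.1,.12),None,n+" cabtop")
    rect(W,(.5,.65),(-.2,-.03),(.0235,.03),c.max(-1)<70,n+" case")
    rect(W,(.42,.7),(-.15,.1),(.018,.03),c.max(-1)>=70,n+" fences")
    rect(W,(.42,.7),(-.15,.1),(.005,.03),None,n+" bed")
E
```

```text
scene fin n 112 c [412.9 323.6] size [16.1 58.4] ang 73.25 z 0.0749
scene bar n 366 c [456.6 310.1] size [ 29.1 199.4] ang 73.3 z 0.0162
scene traywall n 196 c [462.8 313.1] size [110.6 272.5] ang 74.51 z 0.0113
scene cabtop n 4695 c [ 550.3 -288.5] size [197.1 161.5] ang 84.03 z 0.1074
scene case n 747 c [565.3 -94.8] size [69.2 90.5] ang 87.54 z 0.0258
scene fences n 422 c [569.8 -79.4] size [152.4 149.1] ang 84.89 z 0.0218
scene bed n 2974 c [585.5 -22.9] size [289.5 165.3] ang 75.93 z 0.0137
top fin n 195 c [410.5 321.9] size [17.1 59.8] ang 73.76 z 0.0748
top bar n 596 c [455.9 308.4] size [ 30.8 204.5] ang 73.4 z 0.016
top traywall n 381 c [463.1 310.4] size [111.  269.8] ang 74.66 z 0.0111
top cabtop n 5381 c [ 549.4 -291.1] size [197.4 161.2] ang 84.1 z 0.1075
top case n 719 c [564.1 -96.9] size [69.3 89.5] ang 87.88 z 0.0261
top fences n 434 c [570.5 -81.2] size [149.9 147.6] ang 84.37 z 0.0218
top bed n 2978 c [583.2 -22.8] size [289.9 165.3] ang 75.77 z 0.0129
```

```bash
cat >> h.py <<'E'
from scipy.spatial.transform import Rotation as Rn
FEED=np.radians(-95.95); O=np.array([.5601,-.1918])
def cab(f,l): # cabinet coords -> world xy
    d=np.array([np.cos(FEED),np.sin(FEED)]);return O+f*d+l*np.array([-d[1],d[0]])
def tocab(p):
    d=np.array([np.cos(FEED),np.sin(FEED)]);r=np.asarray(p)[:2]-O;return r@d,r@np.array([-d[1],d[0]])
def target(xy,z,phi): # stick yaw phi deg -> tool x at phi+180
    a=np.radians(phi+180);c,s=np.cos(a),np.sin(a)
    return np.array([*xy,z]),np.array([[c,s,0],[s,-c,0],[0,0,-1.]])
def delta(st,p,R):
    R0=st["tool_rot"];print("tool shift",(R0.T@(p-st["position"])).round(4),"rotvec",Rn.from_matrix(R0.T@R).as_rotvec().round(4))
E
python3 - <<'E'
from h import *
from rig import env
s=env.observe()
delta(s,*target((.411,.3227),.15,-16.6))
E
```

```text
tool shift [-0.2835 -0.111   0.0953] rotvec [-0.     0.    -0.042]
```

Emit:
play_rows --commands '[{"grip":-1,"x":-0.02,"y":-0.008,"z":0.005},{"x":-0.045,"y":-0.018,"z":0.015},{"x":-0.05,"y":-0.02,"z":0.017},{"x":-0.05,"y":-0.02,"z":0.018},{"x":-0.05,"y":-0.02,"z":0.018},{"x":-0.045,"y":-0.016,"z":0.015},{"x":-0.0235,"y":-0.009,"z":0.007,"rz":-0.042},{}]'

```text
invalid input at $.commands[0]: expected keys grip, x, y, z, rx, ry, rz
```

```bash
python3 - <<'E'
from h import *
from rig import env,optics
s=env.observe(); print(s["time_s"],s["position"],s["ft_force"])
delta(s,*target((.411,.3227),.049,-16.6))
im=optics.get_image("wrist");cv2.imwrite("pics/w1.png",im["color"])
W,c=cloud(im)
rect(W,(.28,.66),(.2,.42),(.06,.09),None," fin")
rect(W,(.28,.66),(.2,.42),(.0135,.02),c[...,2].astype(int)-c[...,0]>40," bar")
E
```

```text
1.2 [0.17914098 0.519975   0.24531623] [-0.17869797  0.12262309  0.20228478]
tool shift [-0.2835 -0.111   0.1963] rotvec [-0.     0.    -0.042]
 fin n 0 c [0. 0.] size [0. 0.] ang 0.0 z nan
 bar n 203 c [368.  337.7] size [30.  22.3] ang 76.01 z 0.0166
  return _methods._mean(a, axis=axis, dtype=dtype,
  ret = ret.dtype.type(ret / rcount)
```

View pics/w1.png

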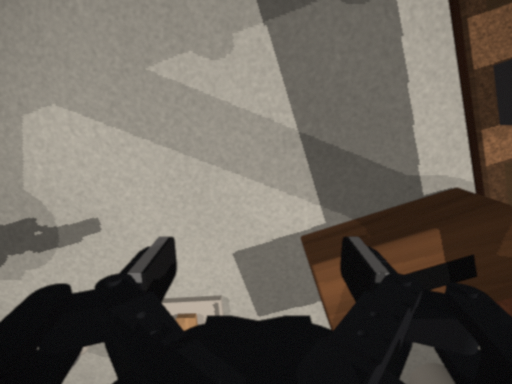

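Emit:
play_rows --commands '[{"grip":-1,"x":-0.02,"y":-0.008,"z":0,"rx":0,"ry":0,"rz":0},{"grip":-1,"x":-0.045,"y":-0.018,"z":0,"rx":0,"ry":0,"rz":0},{"grip":-1,"x":-0.05,"y":-0.02,"z":0,"rx":0,"ry":0,"rz":0},{"grip":-1,"x":-0.05,"y":-0.02,"z":0.02,"rx":0,"ry":0,"rz":0},{"grip":-1,"x":-0.05,"y":-0.02,"z":0.03,"rx":0,"ry":0,"rz":0},{"grip":-1,"x":-0.045,"y":-0.016,"z":0.03,"rx":0,"ry":0,"rz":0},{"grip":-1,"x":-0.0235,"y":-0.009,"z":0.015,"rx":0,"ry":0,"rz":-0.042},{"grip":-1,"x":0,"y":0,"z":0,"rx":0,"ry":0,"rz":0}]'

```text
time_s: 2.25
position: [0.4117, 0.3216, 0.1493]
tool_rot: [[-0.957, 0.289, -0.002], [0.289, 0.957, -0.001], [0.002, -0.001, -1.0]]
ft_force: [-1.1, -0.2, 0.2]
grip_width: 0.0855
```

```bash
python3 - 2>/dev/null <<'E'
from h import *
from rig import env,optics
s=env.observe(); print(s["time_s"],s["position"],s["ft_force"])
delta(s,*target((.411,.3227),.049,-16.6))
im=optics.get_image("wrist");cv2.imwrite("pics/w2.png",im["color"])
W,c=cloud(im)
rect(W,(.28,.66),(.2,.42),(.06,.09),None," fin")
rect(W,(.28,.66),(.2,.42),(.0135,.02),c[...,2].astype(int)-c[...,0]>40," bar")
E
```

```text
2.25 [0.41174712 0.32157574 0.14934518] [-1.13332457 -0.20490413  0.21073668]
tool shift [0.0009 0.001  0.1003] rotvec [-0.0014 -0.0016 -0.003 ]
 fin n 1517 c [410.5 324.3] size [15.7 59.1] ang 73.36 z 0.0767
 bar n 3772 c [457.1 310.5] size [ 29.8 205.3] ang 73.4 z 0.0169
```

View pics/w2.png

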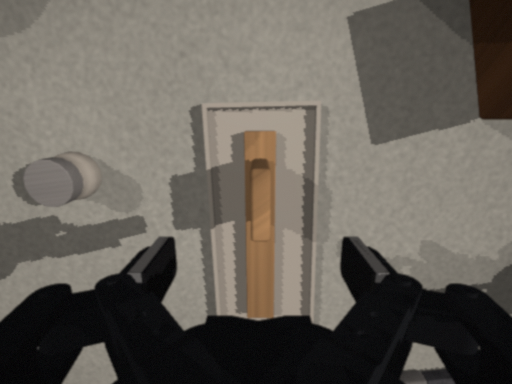

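Emit:
play_rows --commands '[{"grip":-1,"x":0.001,"y":0.002,"z":0.02,"rx":0,"ry":0,"rz":-0.003},{"grip":-1,"x":0,"y":0,"z":0.03,"rx":0,"ry":0,"rz":0},{"grip":-1,"x":0,"y":0,"z":0.03,"rx":0,"ry":0,"rz":0},{"grip":-1,"x":0,"y":0,"z":0.02,"rx":0,"ry":0,"rz":0},{"grip":-0.3,"x":0,"y":0,"z":0,"rx":0,"ry":0,"rz":0},{"grip":0.3,"x":0,"y":0,"z":0,"rx":0,"ry":0,"rz":0},{"grip":1,"x":0,"y":0,"z":0,"rx":0,"ry":0,"rz":0},{"grip":1,"x":0,"y":0,"z":0,"rx":0,"ry":0,"rz":0},{"grip":1,"x":0,"y":0,"z":0,"rx":0,"ry":0,"rz":0},{"grip":1,"x":0,"y":0,"z":0,"rx":0,"ry":0,"rz":0}]' --squeeze 70

```text
time_s: 3.55
position: [0.4107, 0.325, 0.0508]
tool_rot: [[-0.959, 0.283, 0.001], [0.283, 0.959, 0.0], [-0.0, 0.001, -1.0]]
ft_force: [-1.9, 0.0, 5.2]
grip_width: 0.0154
```

Emit:
play_rows --commands '[{"grip":1,"x":0,"y":0,"z":-0.01,"rx":0,"ry":0,"rz":0},{"grip":1,"x":0,"y":0,"z":-0.02,"rx":0,"ry":0,"rz":0},{"grip":1,"x":0,"y":0,"z":-0.03,"rx":0,"ry":0,"rz":0},{"grip":1,"x":0,"y":0,"z":-0.02,"rx":0,"ry":0,"rz":0},{"grip":1,"x":0,"y":0,"z":0,"rx":0,"ry":0,"rz":0}]'

```text
time_s: 4.18
position: [0.4111, 0.3251, 0.1316]
tool_rot: [[-0.959, 0.283, 0.003], [0.283, 0.959, 0.001], [-0.002, 0.002, -1.0]]
ft_force: [0.0, 1.2, -2.5]
grip_width: 0.0155
```

```bash
python3 - 2>/dev/null <<'E'
from h import *
from rig import env
s=env.observe(); print(s["time_s"],s["position"],s["ft_force"],s["grip_width"])
p,R=target(cab(-.310,-.0),s["position"][2],-95.95); print(p)
R0=s["tool_rot"]; rv=Rn.from_matrix(R0.T@R).as_rotvec(); print(rv)
w=np.array([.5,1]+[1]*9+[.5]);w/=w.sum()
wr=w
for i in range(12):
    d=(p-s["position"])*w[i]
    print((R0.T@d).round(4),(rv*wr[i]).round(4))
    R0=R0@Rn.from_rotvec(rv*wr[i]).as_matrix()
E
```

```text
4.175 [0.41110216 0.3251043  0.13159149] [ 0.0078933   1.23158679 -2.45094113] 0.015473416693955166
[0.59223477 0.11652995 0.13159149]
[3.02038383e-03 4.48101124e-04 1.38783179e+00]
[-0.0106 -0.0068  0.    ] [0.0001 0.     0.0631]
[-0.022  -0.0122  0.    ] [0.0003 0.     0.1262]
[-0.0233 -0.0093  0.    ] [0.0003 0.     0.1262]
[-0.0243 -0.0063  0.    ] [0.0003 0.     0.1262]
[-0.0249 -0.0032  0.    ] [0.0003 0.     0.1262]
[-0.0251 -0.      0.    ] [0.0003 0.     0.1262]
[-0.0249  0.0031  0.    ] [0.0003 0.     0.1262]
[-0.0243  0.0062  0.    ] [0.0003 0.     0.1262]
[-0.0233  0.0093  0.    ] [0.0003 0.     0.1262]
[-0.022   0.0121  0.    ] [0.0003 0.     0.1262]
[-0.0203  0.0148  0.    ] [0.0003 0.     0.1262]
[-0.0091  0.0086  0.    ] [0.0001 0.     0.0631]
```

Emit:
play_rows --commands '[{"grip":1,"x":-0.0106,"y":-0.0068,"z":0,"rx":0,"ry":0,"rz":0.063},{"grip":1,"x":-0.022,"y":-0.0122,"z":0,"rx":0,"ry":0,"rz":0.126},{"grip":1,"x":-0.0233,"y":-0.0093,"z":0,"rx":0,"ry":0,"rz":0.126},{"grip":1,"x":-0.0243,"y":-0.0063,"z":0,"rx":0,"ry":0,"rz":0.126},{"grip":1,"x":-0.0249,"y":-0.0032,"z":0,"rx":0,"ry":0,"rz":0.126},{"grip":1,"x":-0.0251,"y":0,"z":0,"rx":0,"ry":0,"rz":0.126},{"grip":1,"x":-0.0249,"y":0.0031,"z":0,"rx":0,"ry":0,"rz":0.126},{"grip":1,"x":-0.0243,"y":0.0062,"z":0,"rx":0,"ry":0,"rz":0.126},{"grip":1,"x":-0.0233,"y":0.0093,"z":0,"rx":0,"ry":0,"rz":0.126},{"grip":1,"x":-0.022,"y":0.0121,"z":0,"rx":0,"ry":0,"rz":0.126},{"grip":1,"x":-0.0203,"y":0.0148,"z":0,"rx":0,"ry":0,"rz":0.126},{"grip":1,"x":-0.0091,"y":0.0086,"z":0,"rx":0,"ry":0,"rz":0.065}]'

```text
time_s: 5.68
position: [0.5921, 0.1154, 0.1288]
tool_rot: [[0.108, 0.994, -0.002], [0.994, -0.108, -0.0], [-0.0, -0.002, -1.0]]
ft_force: [-1.3, 0.4, -2.5]
grip_width: 0.0156
```

Emit:
play_rows --commands '[{"grip":1,"x":0,"y":0,"z":0,"rx":0,"ry":0,"rz":0},{"grip":1,"x":0,"y":0,"z":0,"rx":0,"ry":0,"rz":0}]'

```text
time_s: 5.92
position: [0.5912, 0.1169, 0.1297]
tool_rot: [[0.102, 0.995, -0.001], [0.995, -0.102, 0.0], [0.0, -0.001, -1.0]]
ft_force: [-0.6, 0.4, -2.0]
grip_width: 0.0149
```

```bash
python3 - 2>/dev/null <<'E'
from h import *
from rig import env,optics
s=env.observe(); print(s["time_s"],s["position"],s["ft_force"],s["grip_width"],tocab(s["position"]))
delta(s,*target(cab(-.310,0),s["position"][2],-95.95))
for n in ["top","scene"]:
    im=optics.get_image(n);cv2.imwrite(f"pics/{n}3.png",im["color"]);W,c=cloud(im)
    a=rect(W,(.4,.7),(-.15,.25),(.07,.12),c[...,2].astype(int)-c[...,0]>40,n+" bar")
    # plane tilt
    A=np.c_[a[:,:2]-a[:,:2].mean(0),np.ones(len(a))];k=np.linalg.lstsq(A,a[:,2],rcond=None)[0];print(k)
    rect(W,(.5,.65),(-.2,-.03),(.0235,.03),c.max(-1)<70,n+" case")
E
```

```text
5.925 [0.59124649 0.11694818 0.12966856] [-0.6265949   0.39403677 -2.03750663] 0.014878161332333323 (np.float64(-0.3103135337488312), np.float64(-0.0010263029411446245))
tool shift [-0.0003  0.001  -0.    ] rotvec [-0.0015 -0.      0.0014]
top bar n 392 c [586.9  66.5] size [197.9  29.8] ang 82.42 z 0.0942
[-0.01899524  0.01370976  0.09416218]
top case n 759 c [564.9 -96.7] size [71.  89.2] ang 86.5 z 0.026
scene bar n 617 c [585.7  71.4] size [202.   30.5] ang 83.72 z 0.0949
[0.02894439 0.00550135 0.09512167]
scene case n 752 c [564.6 -94.8] size [69.4 91. ] ang 87.77 z 0.0259
```

View pics/scene3.png

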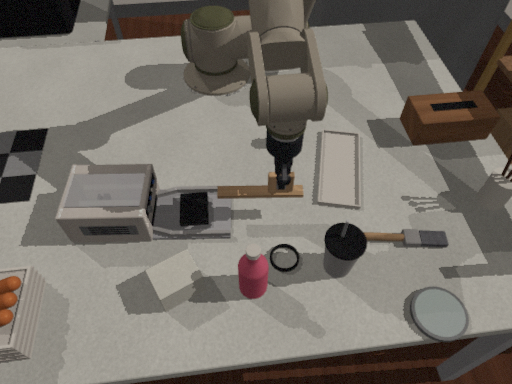

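Emit:
play_rows --commands '[{"grip":1,"x":0,"y":-0.002,"z":0.015,"rx":0,"ry":0,"rz":0.0014},{"grip":1,"x":0,"y":-0.002,"z":0.025,"rx":0,"ry":0,"rz":0},{"grip":1,"x":0,"y":0,"z":0.02,"rx":0,"ry":0,"rz":0},{"grip":1,"x":0,"y":0,"z":0.0115,"rx":0,"ry":0,"rz":0},{"grip":1,"x":0,"y":0,"z":0,"rx":0,"ry":0,"rz":0},{"grip":1,"x":0,"y":0,"z":0,"rx":0,"ry":0,"rz":0}]'

```text
time_s: 6.78
position: [0.5882, 0.117, 0.0594]
tool_rot: [[0.105, 0.994, 0.001], [0.994, -0.105, -0.0], [0.0, 0.001, -1.0]]
ft_force: [1.2, -1.0, -1.1]
grip_width: 0.015
```

```bash
cat > look.py <<'E'
import sys
from h import *
from rig import env,optics
tag=sys.argv[1]
s=env.observe(); print(s["time_s"],s["position"].round(4),s["ft_force"].round(1),s["grip_width"],"cab",np.round(tocab(s["position"]),4))
ims=[]
for n in ["top","scene"]:
    im=optics.get_image(n);W,c=cloud(im)
    try:
        a=rect(W,(.4,.7),(-.25,.25),(.014,.035),c[...,2].astype(int)-c[...,0]>40,n+" bar")
        cc=np.array([tocab(p) for p in a]);print("   bar cab feed max",np.percentile(cc[:,0],99.5).round(4),"lat at nose",np.median(cc[cc[:,0]>cc[:,0].max()-.04,1]).round(4))
    except Exception as e: print(e)
    try:
        a=rect(W,(.5,.65),(-.185,-.0),(.0235,.03),c.max(-1)<70,n+" case")
        cc=np.array([tocab(p) for p in a]);print("   case cab feed",np.percentile(cc[:,0],[.5,99.5]).round(4),"lat",np.percentile(cc[:,1],[.5,99.5]).round(4))
    except Exception as e: print(e)
    cr=c[130:270,220:460] if n=="top" else c[150:260,50:320]
    ims.append(cv2.resize(cr,(600,int(cr.shape[0]*600/cr.shape[1])),interpolation=cv2.INTER_CUBIC)[:300])
cv2.imwrite(f"pics/{tag}.png",np.vstack(ims))
E
python3 look.py l4 2>/dev/null
```

```text
6.775 [0.5882 0.117  0.0594] [ 1.2 -1.  -1.1] 0.015019519349291653 cab [-0.3101 -0.004 ]
top bar n 357 c [576.1   8.7] size [79.6 30.3] ang 85.76 z 0.024
   bar cab feed max -0.1613 lat at nose -0.0058
top case n 721 c [563.5 -96.4] size [70.7 87.3] ang 86.22 z 0.026
   case cab feed [-0.1316 -0.0594] lat [-0.0504  0.0371]
scene bar n 568 c [582.1  71.2] size [201.1  30.4] ang 83.48 z 0.0246
   bar cab feed max -0.1639 lat at nose -0.0058
scene case n 758 c [565.4 -95. ] size [69.4 91.9] ang 87.15 z 0.0258
   case cab feed [-0.1326 -0.0616] lat [-0.0496  0.0408]
```

View pics/l4.png

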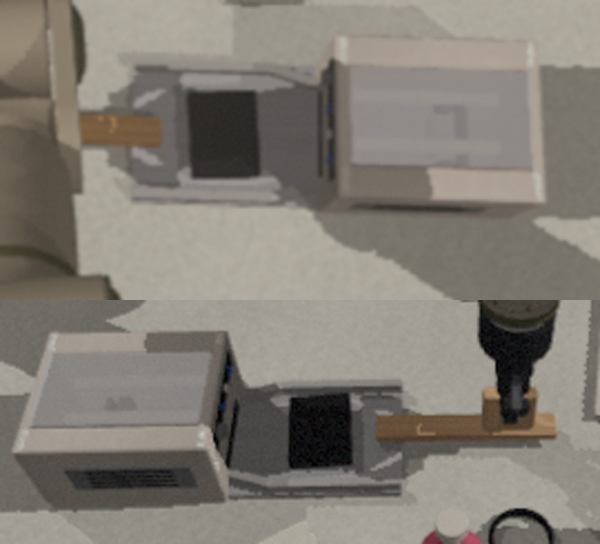

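Emit:
play_rows --commands '[{"grip":1,"x":-0.006,"y":0.0,"z":0,"rx":0,"ry":0,"rz":0},{"grip":1,"x":-0.01,"y":0.0,"z":0,"rx":0,"ry":0,"rz":0},{"grip":1,"x":-0.007,"y":0.0,"z":0,"rx":0,"ry":0,"rz":0},{"grip":1,"x":-0.004,"y":0.0,"z":0,"rx":0,"ry":0,"rz":0},{"grip":1,"x":-0.003,"y":0.0,"z":0,"rx":0,"ry":0,"rz":0},{"grip":1,"x":-0.003,"y":0.0,"z":0,"rx":0,"ry":0,"rz":0},{"grip":1,"x":-0.003,"y":0.0,"z":0,"rx":0,"ry":0,"rz":0},{"grip":1,"x":-0.003,"y":0.0,"z":0,"rx":0,"ry":0,"rz":0},{"grip":1,"x":-0.003,"y":0.0,"z":0,"rx":0,"ry":0,"rz":0},{"grip":1,"x":-0.003,"y":0.0,"z":0,"rx":0,"ry":0,"rz":0}]'

```text
time_s: 8.12
position: [0.5831, 0.072, 0.0588]
tool_rot: [[0.105, 0.994, -0.0], [0.994, -0.105, 0.0], [0.0, -0.0, -1.0]]
ft_force: [-0.3, 0.8, -1.1]
grip_width: 0.015
```

```bash
python3 look.py l5 2>/dev/null
```

```text
8.125 [0.5831 0.072  0.0588] [-0.3  0.8 -1.1] 0.015028012734506088 cab [-0.2648 -0.0045]
top bar n 312 c [570.1 -42. ] size [70.4 29.7] ang 81.97 z 0.023
   bar cab feed max -0.1153 lat at nose -0.0063
top case n 732 c [ 560.4 -112.6] size [69.6 90.7] ang 84.13 z 0.0261
   case cab feed [-0.1134 -0.0441] lat [-0.0525  0.0369]
scene bar n 548 c [577.   26.1] size [201.2  30.1] ang 84.16 z 0.0236
   bar cab feed max -0.1183 lat at nose -0.0055
scene case n 766 c [ 560.9 -110.4] size [69.6 92.1] ang 83.69 z 0.0257
   case cab feed [-0.1155 -0.0465] lat [-0.0533  0.0373]
```

View pics/l5.png

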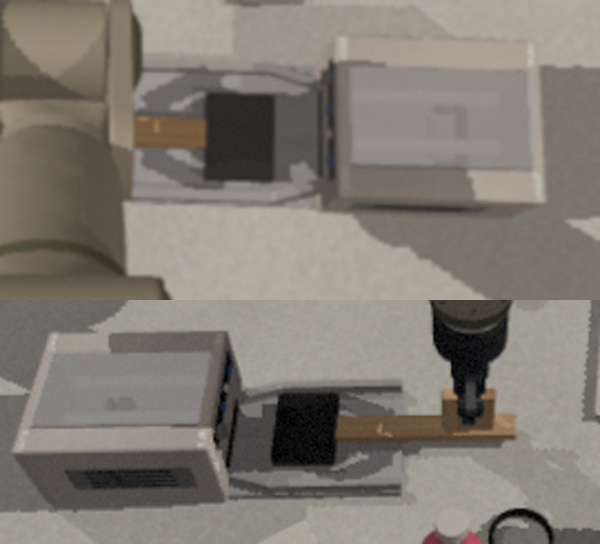

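Emit:
play_rows --commands '[{"grip":1,"x":-0.002,"y":0.0003,"z":0,"rx":0,"ry":0,"rz":0},{"grip":1,"x":-0.003,"y":0.0006,"z":0,"rx":0,"ry":0,"rz":0},{"grip":1,"x":-0.003,"y":0.0006,"z":0,"rx":0,"ry":0,"rz":0},{"grip":1,"x":-0.003,"y":0.0006,"z":0,"rx":0,"ry":0,"rz":0},{"grip":1,"x":-0.003,"y":0.0006,"z":0,"rx":0,"ry":0,"rz":0},{"grip":1,"x":-0.003,"y":0.0006,"z":0,"rx":0,"ry":0,"rz":0},{"grip":1,"x":-0.003,"y":0.0006,"z":0,"rx":0,"ry":0,"rz":0},{"grip":1,"x":-0.003,"y":0.0006,"z":0,"rx":0,"ry":0,"rz":0},{"grip":1,"x":-0.003,"y":0.0006,"z":0,"rx":0,"ry":0,"rz":0},{"grip":1,"x":-0.003,"y":0.0006,"z":0,"rx":0,"ry":0,"rz":0}]'

```text
time_s: 9.48
position: [0.5858, 0.0426, 0.0588]
tool_rot: [[0.105, 0.994, 0.0], [0.994, -0.105, -0.0], [-0.0, 0.0, -1.0]]
ft_force: [-0.3, 1.7, -1.4]
grip_width: 0.0154
```

```bash
python3 look.py l6 2>/dev/null
```

```text
9.475 [0.5858 0.0426 0.0588] [-0.3  1.7 -1.4] 0.015380790372591999 cab [-0.2358  0.0013]
top bar n 282 c [572.8 -73.2] size [64.3 30.5] ang 84.93 z 0.0234
   bar cab feed max -0.0871 lat at nose -0.0002
top case n 743 c [ 563.1 -141.9] size [69.2 90.3] ang 82.98 z 0.0262
   case cab feed [-0.0847 -0.0159] lat [-0.0467  0.0423]
scene bar n 566 c [580.4  -3.8] size [202.5  30.3] ang 83.2 z 0.0237
   bar cab feed max -0.0887 lat at nose 0.0011
scene case n 758 c [ 563.7 -139.7] size [69.9 92.2] ang 83.53 z 0.026
   case cab feed [-0.0866 -0.0176] lat [-0.0472  0.043 ]
```

View pics/l6.png

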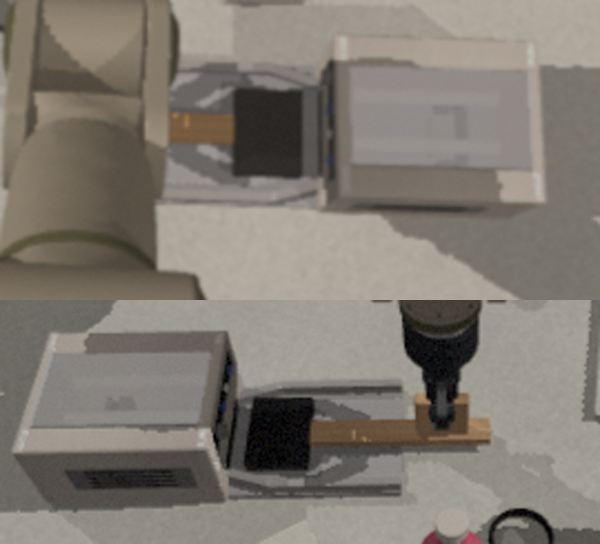

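Emit:
play_rows --commands '[{"grip":1,"x":-0.003,"y":0.0005,"z":0,"rx":0,"ry":0,"rz":0},{"grip":1,"x":-0.003,"y":0.0005,"z":0,"rx":0,"ry":0,"rz":0},{"grip":1,"x":-0.003,"y":0.0005,"z":0,"rx":0,"ry":0,"rz":0},{"grip":1,"x":-0.003,"y":0.0005,"z":0,"rx":0,"ry":0,"rz":0},{"grip":1,"x":-0.003,"y":0,"z":0,"rx":0,"ry":0,"rz":0},{"grip":1,"x":-0.003,"y":0,"z":0,"rx":0,"ry":0,"rz":0},{"grip":1,"x":-0.003,"y":0,"z":0,"rx":0,"ry":0,"rz":0},{"grip":1,"x":-0.003,"y":0,"z":0,"rx":0,"ry":0,"rz":0}]'

```text
time_s: 10.58
position: [0.5852, 0.0185, 0.0589]
tool_rot: [[0.105, 0.994, 0.0], [0.994, -0.105, 0.0], [0.0, 0.0, -1.0]]
ft_force: [0.0, 2.0, -1.1]
grip_width: 0.0151
```

Emit:
play_rows --commands '[{"grip":1,"x":-0.003,"y":0,"z":0,"rx":0,"ry":0,"rz":0},{"grip":1,"x":-0.003,"y":0,"z":0,"rx":0,"ry":0,"rz":0},{"grip":1,"x":-0.003,"y":0,"z":0,"rx":0,"ry":0,"rz":0},{"grip":1,"x":-0.003,"y":0,"z":0,"rx":0,"ry":0,"rz":0}]'

```text
time_s: 11.08
position: [0.584, 0.0065, 0.0588]
tool_rot: [[0.105, 0.994, 0.0], [0.994, -0.105, -0.0], [-0.0, 0.0, -1.0]]
ft_force: [0.4, 2.8, -0.9]
grip_width: 0.0153
```

```bash
python3 look.py l7 2>/dev/null
```

```text
11.075 [0.584  0.0065 0.0588] [ 0.4  2.8 -0.9] 0.015269507268045678 cab [-0.1997  0.0032]
top bar n 234 c [ 570.3 -113.8] size [54.  30.3] ang 86.18 z 0.0233
   bar cab feed max -0.0518 lat at nose 0.0009
top case n 438 c [ 562.5 -165.7] size [45.7 90. ] ang 84.21 z 0.0262
   case cab feed [-0.0472 -0.0036] lat [-0.045   0.0442]
scene bar n 504 c [578.4 -32. ] size [187.6  30.3] ang 84.03 z 0.0236
   bar cab feed max -0.0682 lat at nose 0.0019
scene case n 461 c [ 563.  -163.7] size [46.6 90.5] ang 85.69 z 0.0257
   case cab feed [-0.0507 -0.0041] lat [-0.0437  0.0449]
```

View pics/l7.png

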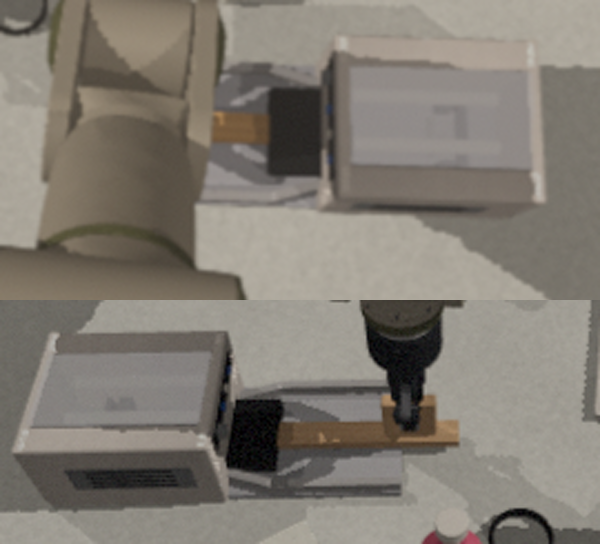

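Emit:
play_rows --commands '[{"grip":1,"x":-0.003,"y":0,"z":0,"rx":0,"ry":0,"rz":0},{"grip":1,"x":-0.004,"y":0,"z":0,"rx":0,"ry":0,"rz":0},{"grip":1,"x":-0.004,"y":0,"z":0,"rx":0,"ry":0,"rz":0},{"grip":1,"x":-0.004,"y":0,"z":0,"rx":0,"ry":0,"rz":0},{"grip":1,"x":-0.004,"y":0,"z":0,"rx":0,"ry":0,"rz":0},{"grip":1,"x":-0.004,"y":0,"z":0,"rx":0,"ry":0,"rz":0}]'

```text
time_s: 11.92
position: [0.5815, -0.0164, 0.0588]
tool_rot: [[0.105, 0.994, -0.0], [0.994, -0.105, 0.0], [-0.0, -0.0, -1.0]]
ft_force: [-0.7, 1.1, -1.1]
grip_width: 0.0155
```

Emit:
play_rows --commands '[{"grip":1,"x":-0.004,"y":0,"z":0,"rx":0,"ry":0,"rz":0},{"grip":1,"x":-0.004,"y":0,"z":0,"rx":0,"ry":0,"rz":0},{"grip":1,"x":-0.004,"y":0,"z":0,"rx":0,"ry":0,"rz":0},{"grip":1,"x":-0.004,"y":0,"z":0,"rx":0,"ry":0,"rz":0},{"grip":1,"x":-0.004,"y":0,"z":0,"rx":0,"ry":0,"rz":0},{"grip":1,"x":-0.004,"y":0,"z":0,"rx":0,"ry":0,"rz":0}]'

```text
time_s: 12.68
position: [0.579, -0.0403, 0.0588]
tool_rot: [[0.105, 0.994, -0.0], [0.994, -0.105, -0.0], [-0.0, -0.0, -1.0]]
ft_force: [0.2, 2.0, -1.3]
grip_width: 0.0156
```

```bash
python3 look.py l8 2>/dev/null
```

```text
12.675 [ 0.579  -0.0403  0.0588] [ 0.2  2.  -1.3] 0.01556065529713194 cab [-0.1527  0.0031]
top bar n 166 c [ 563.8 -167.5] size [45.4 24.6] ang 87.25 z 0.0232
   bar cab feed max -0.0023 lat at nose 0.0013
top case n 0 c [0. 0.] size [0. 0.] ang 0.0 z nan
too many indices for array: array is 1-dimensional, but 2 were indexed
scene bar n 370 c [576.3 -63.7] size [156.2  31.3] ang 82.47 z 0.0237
   bar cab feed max -0.052 lat at nose 0.0027
scene case n 0 c [0. 0.] size [0. 0.] ang 0.0 z nan
too many indices for array: array is 1-dimensional, but 2 were indexed
```

View pics/l8.png

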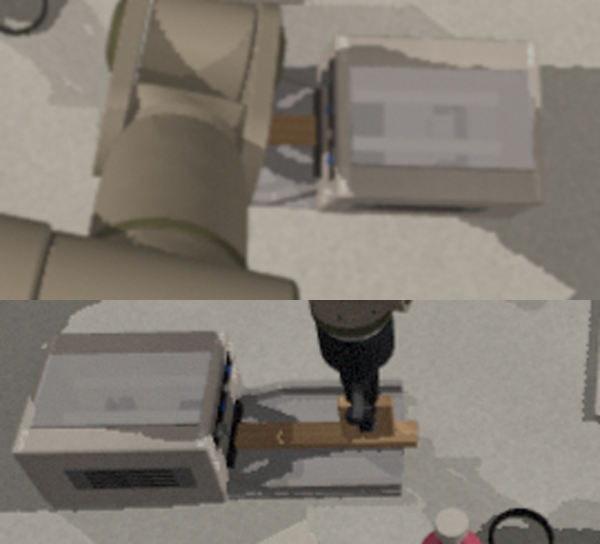

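Emit:
play_rows --commands '[{"grip":1,"x":-0.004,"y":0,"z":0,"rx":0,"ry":0,"rz":0},{"grip":1,"x":-0.004,"y":0,"z":0,"rx":0,"ry":0,"rz":0},{"grip":1,"x":-0.004,"y":0,"z":0,"rx":0,"ry":0,"rz":0},{"grip":1,"x":-0.004,"y":0,"z":0,"rx":0,"ry":0,"rz":0},{"grip":1,"x":-0.004,"y":0,"z":0,"rx":0,"ry":0,"rz":0}]'

```text
time_s: 13.4
position: [0.5769, -0.0602, 0.0588]
tool_rot: [[0.105, 0.994, 0.0], [0.994, -0.105, -0.0], [-0.0, 0.0, -1.0]]
ft_force: [-0.8, 1.4, -1.2]
grip_width: 0.0153
```

Emit:
play_rows --commands '[{"grip":1,"x":-0.003,"y":0,"z":0,"rx":0,"ry":0,"rz":0},{"grip":1,"x":-0.002,"y":0,"z":0,"rx":0,"ry":0,"rz":0},{"grip":1,"x":-0.002,"y":0,"z":0,"rx":0,"ry":0,"rz":0},{"grip":1,"x":-0.002,"y":0,"z":0,"rx":0,"ry":0,"rz":0},{"grip":1,"x":-0.002,"y":0,"z":0,"rx":0,"ry":0,"rz":0}]'

```text
time_s: 14.02
position: [0.5758, -0.0709, 0.0588]
tool_rot: [[0.105, 0.994, -0.0], [0.994, -0.105, -0.0], [-0.0, -0.0, -1.0]]
ft_force: [0.6, 1.2, -1.9]
grip_width: 0.0153
```

```bash
python3 look.py l9 2>/dev/null
```

```text
14.025 [ 0.5758 -0.0709  0.0588] [ 0.6  1.2 -1.9] 0.015272764776649598 cab [-0.1218  0.003 ]
top bar n 36 c [ 561.2 -189.1] size [11.1 23. ] ang 79.55 z 0.0236
   bar cab feed max 0.0022 lat at nose 0.0006
top case n 0 c [0. 0.] size [0. 0.] ang 0.0 z nan
too many indices for array: array is 1-dimensional, but 2 were indexed
scene bar n 276 c [574.1 -94.7] size [157.6  31.1] ang 84.45 z 0.0239
   bar cab feed max -0.0202 lat at nose 0.0107
scene case n 0 c [0. 0.] size [0. 0.] ang 0.0 z nan
too many indices for array: array is 1-dimensional, but 2 were indexed
```

View pics/l9.png

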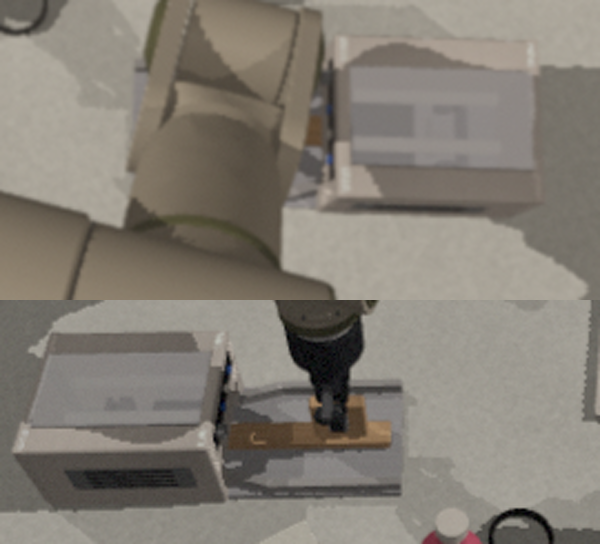

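Emit:
play_rows --commands '[{"grip":1,"x":-0.002,"y":0,"z":0,"rx":0,"ry":0,"rz":0},{"grip":1,"x":-0.002,"y":0,"z":0,"rx":0,"ry":0,"rz":0},{"grip":1,"x":-0.002,"y":0,"z":0,"rx":0,"ry":0,"rz":0},{"grip":1,"x":-0.002,"y":0,"z":0,"rx":0,"ry":0,"rz":0},{"grip":1,"x":-0.002,"y":0,"z":0,"rx":0,"ry":0,"rz":0}]'

```text
time_s: 14.75
position: [0.5747, -0.0809, 0.0588]
tool_rot: [[0.105, 0.994, -0.0], [0.994, -0.105, 0.0], [0.0, -0.0, -1.0]]
ft_force: [0.5, 1.2, -1.7]
grip_width: 0.0148
```

Emit:
play_rows --commands '[{"grip":1,"x":-0.0015,"y":0,"z":0,"rx":0,"ry":0,"rz":0},{"grip":1,"x":-0.0015,"y":0,"z":0,"rx":0,"ry":0,"rz":0}]'

```text
time_s: 15.0
position: [0.5744, -0.0838, 0.0588]
tool_rot: [[0.105, 0.994, -0.0], [0.994, -0.105, 0.0], [0.0, -0.0, -1.0]]
ft_force: [0.4, 2.6, -1.0]
grip_width: 0.0156
```

Emit:
play_rows --commands '[{"grip":1,"x":-0.0015,"y":0,"z":0,"rx":0,"ry":0,"rz":0},{"grip":1,"x":-0.0015,"y":0,"z":0,"rx":0,"ry":0,"rz":0}]'

```text
time_s: 15.25
position: [0.5741, -0.0868, 0.0588]
tool_rot: [[0.105, 0.994, -0.0], [0.994, -0.105, 0.0], [0.0, -0.0, -1.0]]
ft_force: [0.1, 5.4, -0.9]
grip_width: 0.0153
```

Emit:
play_rows --commands '[{"grip":1,"x":-0.0015,"y":0,"z":0,"rx":0,"ry":0,"rz":0},{"grip":1,"x":-0.0015,"y":0,"z":0,"rx":0,"ry":0,"rz":0}]'

```text
time_s: 15.5
position: [0.5738, -0.0892, 0.0589]
tool_rot: [[0.105, 0.994, -0.0], [0.994, -0.105, 0.001], [0.001, -0.0, -1.0]]
ft_force: [0.4, 6.0, 0.0]
grip_width: 0.0153
```

Emit:
play_rows --commands '[{"grip":1,"x":-0.001,"y":0,"z":0,"rx":0,"ry":0,"rz":0},{"grip":1,"x":-0.001,"y":0,"z":0,"rx":0,"ry":0,"rz":0}]'

```text
time_s: 15.75
position: [0.5736, -0.0911, 0.0589]
tool_rot: [[0.105, 0.994, 0.0], [0.994, -0.105, 0.001], [0.001, -0.0, -1.0]]
ft_force: [0.4, 4.3, 0.3]
grip_width: 0.0151
```

Emit:
play_rows --commands '[{"grip":1,"x":-0.0007,"y":0,"z":0,"rx":0,"ry":0,"rz":0},{"grip":1,"x":-0.0007,"y":0,"z":0,"rx":0,"ry":0,"rz":0}]'

```text
time_s: 16.0
position: [0.5734, -0.0925, 0.0589]
tool_rot: [[0.105, 0.994, -0.0], [0.994, -0.105, 0.001], [0.001, -0.0, -1.0]]
ft_force: [0.3, 5.3, 0.2]
grip_width: 0.015
```

Emit:
play_rows --commands '[{"grip":1,"x":-0.0005,"y":0,"z":0,"rx":0,"ry":0,"rz":0},{"grip":1,"x":-0.0005,"y":0,"z":0,"rx":0,"ry":0,"rz":0}]'

```text
time_s: 16.25
position: [0.5733, -0.0935, 0.0589]
tool_rot: [[0.105, 0.994, -0.0], [0.994, -0.105, 0.001], [0.001, -0.0, -1.0]]
ft_force: [0.4, 4.7, 0.6]
grip_width: 0.015
```

Emit:
play_rows --commands '[{"grip":1,"x":-0.0005,"y":0,"z":0,"rx":0,"ry":0,"rz":0},{"grip":1,"x":-0.0005,"y":0,"z":0,"rx":0,"ry":0,"rz":0}]'

```text
time_s: 16.5
position: [0.5732, -0.0945, 0.0589]
tool_rot: [[0.105, 0.994, 0.0], [0.994, -0.105, 0.001], [0.001, -0.0, -1.0]]
ft_force: [0.5, 5.2, -0.4]
grip_width: 0.0157
```

Emit:
play_rows --commands '[{"grip":1,"x":-0.0003,"y":0,"z":0,"rx":0,"ry":0,"rz":0},{"grip":1,"x":0,"y":0,"z":0,"rx":0,"ry":0,"rz":0}]'

```text
time_s: 16.75
position: [0.5732, -0.0947, 0.0589]
tool_rot: [[0.105, 0.994, -0.0], [0.994, -0.105, 0.001], [0.001, -0.0, -1.0]]
ft_force: [-0.6, 6.0, -0.6]
grip_width: 0.0155
```

Emit:
play_rows --commands '[{"grip":1,"x":-0.0005,"y":0,"z":0,"rx":0,"ry":0,"rz":0},{"grip":1,"x":0,"y":0,"z":0,"rx":0,"ry":0,"rz":0}]'

```text
time_s: 17.0
position: [0.573, -0.0949, 0.0589]
tool_rot: [[0.105, 0.994, -0.0], [0.994, -0.105, 0.002], [0.002, -0.0, -1.0]]
ft_force: [0.5, 7.2, 1.0]
grip_width: 0.0151
```

Emit:
play_rows --commands '[{"grip":1,"x":-0.0005,"y":0,"z":0,"rx":0,"ry":0,"rz":0},{"grip":1,"x":0,"y":0,"z":0,"rx":0,"ry":0,"rz":0}]'

```text
time_s: 17.25
position: [0.573, -0.0951, 0.059]
tool_rot: [[0.105, 0.994, -0.0], [0.994, -0.105, 0.002], [0.002, -0.0, -1.0]]
ft_force: [-0.0, 8.2, 2.0]
grip_width: 0.015
```

Emit:
play_rows --commands '[{"grip":1,"x":-0.0005,"y":0,"z":0,"rx":0,"ry":0,"rz":0},{"grip":1,"x":0,"y":0,"z":0,"rx":0,"ry":0,"rz":0}]'

```text
time_s: 17.5
position: [0.5729, -0.0953, 0.059]
tool_rot: [[0.105, 0.994, -0.0], [0.994, -0.105, 0.002], [0.002, -0.001, -1.0]]
ft_force: [0.5, 10.0, 2.4]
grip_width: 0.0152
```

Emit:
play_rows --commands '[{"grip":1,"x":-0.0005,"y":0,"z":0,"rx":0,"ry":0,"rz":0},{"grip":1,"x":0,"y":0,"z":0,"rx":0,"ry":0,"rz":0}]'

```text
time_s: 17.75
position: [0.5728, -0.0955, 0.0591]
tool_rot: [[0.105, 0.994, -0.0], [0.994, -0.105, 0.003], [0.003, -0.001, -1.0]]
ft_force: [0.5, 12.7, 2.4]
grip_width: 0.0154
```

```bash
python3 look.py l10 2>/dev/null
```

```text
17.75 [ 0.5728 -0.0955  0.0591] [ 0.5 12.7  2.4] 0.015390022456428818 cab [-0.0971  0.0027]
top bar n 0 c [0. 0.] size [0. 0.] ang 0.0 z nan
too many indices for array: array is 1-dimensional, but 2 were indexed
top case n 0 c [0. 0.] size [0. 0.] ang 0.0 z nan
too many indices for array: array is 1-dimensional, but 2 were indexed
scene bar n 191 c [ 571.8 -118. ] size [154.6  30.9] ang 86.22 z 0.0242
   bar cab feed max -0.0 lat at nose 0.0118
scene case n 0 c [0. 0.] size [0. 0.] ang 0.0 z nan
too many indices for array: array is 1-dimensional, but 2 were indexed
```

View pics/l10.png

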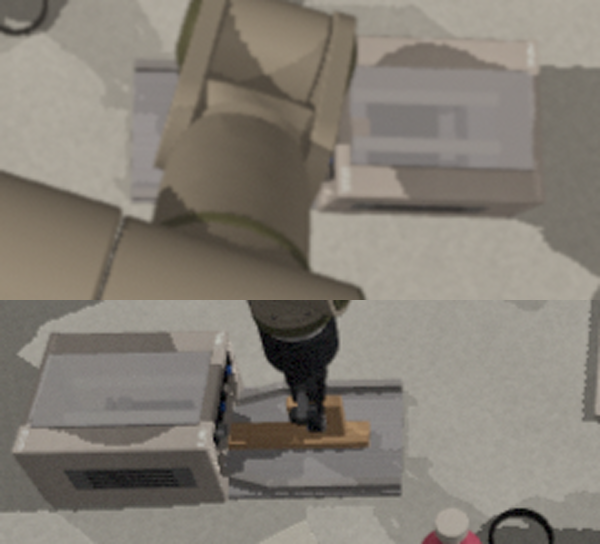

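Emit:
play_rows --commands '[{"grip":1,"x":0.001,"y":0,"z":0,"rx":0,"ry":0,"rz":0},{"grip":1,"x":0.002,"y":0,"z":0,"rx":0,"ry":0,"rz":0},{"grip":1,"x":0.005,"y":0,"z":0,"rx":0,"ry":0,"rz":0},{"grip":1,"x":0.01,"y":-0.0005,"z":0,"rx":0,"ry":0,"rz":0},{"grip":1,"x":0.015,"y":-0.0005,"z":0,"rx":0,"ry":0,"rz":0},{"grip":1,"x":0.02,"y":-0.0005,"z":0,"rx":0,"ry":0,"rz":0},{"grip":1,"x":0.02,"y":0,"z":0,"rx":0,"ry":0,"rz":0},{"grip":1,"x":0.025,"y":0,"z":0,"rx":0,"ry":0,"rz":0},{"grip":1,"x":0.03,"y":0,"z":0,"rx":0,"ry":0,"rz":0},{"grip":1,"x":0.03,"y":0,"z":0,"rx":0,"ry":0,"rz":0},{"grip":1,"x":0.03,"y":0,"z":0,"rx":0,"ry":0,"rz":0},{"grip":1,"x":0.025,"y":0,"z":0,"rx":0,"ry":0,"rz":0}]'

```text
time_s: 19.35
position: [0.5937, 0.117, 0.0588]
tool_rot: [[0.104, 0.995, 0.0], [0.995, -0.104, 0.0], [0.0, 0.0, -1.0]]
ft_force: [-0.4, 0.4, -2.2]
grip_width: 0.0153
```

Emit:
play_rows --commands '[{"grip":1,"x":0,"y":0,"z":-0.015,"rx":0,"ry":0,"rz":0},{"grip":1,"x":0,"y":0,"z":-0.03,"rx":0,"ry":0,"rz":0},{"grip":1,"x":0,"y":0,"z":-0.025,"rx":0,"ry":0,"rz":0},{"grip":1,"x":0,"y":0,"z":0,"rx":0,"ry":0,"rz":0}]'

```text
time_s: 19.85
position: [0.5947, 0.1144, 0.1312]
tool_rot: [[0.105, 0.994, 0.005], [0.994, -0.105, -0.0], [0.0, 0.005, -1.0]]
ft_force: [-0.6, -0.3, -1.7]
grip_width: 0.0153
```

```bash
python3 - 2>/dev/null <<'E'
from h import *
from rig import env,optics
s=env.observe(); print(s["time_s"],s["position"],s["ft_force"],s["grip_width"],tocab(s["position"]))
ims=[]
for n in ["top","scene"]:
    im=optics.get_image(n);c=im["color"];W,_=cloud(im);np.savez(f"pics/{n}11.npz",**im)
    rect(W,(.4,.7),(-.15,.25),(.07,.105),c[...,2].astype(int)-c[...,0]>40,n+" bar")
    rect(W,(.28,.66),(.2,.42),(.008,.0135),None,n+" traywall")
    cr=c[130:270,220:460] if n=="top" else c[150:260,50:320]
    ims.append(cv2.resize(cr,(600,int(cr.shape[0]*600/cr.shape[1])),interpolation=cv2.INTER_CUBIC)[:300])
cv2.imwrite("pics/l11.png",np.vstack(ims))
# plan back
p,R=target((.4107,.3245),s["position"][2],-16.5)
R0=s["tool_rot"]; rv=Rn.from_matrix(R0.T@R).as_rotvec(); print(rv)
w=np.array([.5,1]+[1]*9+[.5]);w/=w.sum()
for i in range(12):
    d=(p-s["position"])*w[i]
    print((R0.T@d).round(4),(rv*w[i]).round(4))
    R0=R0@Rn.from_rotvec(rv*w[i]).as_matrix()
E
```

```text
19.85 [0.59471559 0.1144265  0.13115647] [-0.55836643 -0.27796326 -1.72665569] 0.01530796875302705 (np.float64(-0.3081650492307268), np.float64(0.00268550682345016))
top bar n 387 c [588.6  65.3] size [200.   28.8] ang 83.36 z 0.0956
top traywall n 263 c [481.3 305.4] size [111.4 232.5] ang 74.34 z 0.0109
scene bar n 609 c [588.2  68.8] size [201.3  31.1] ang 83.8 z 0.0944
scene traywall n 191 c [463.7 312.8] size [110.2 273. ] ang 74.48 z 0.0113
[ 0.00416034  0.00305065 -1.38841735]
[ 0.0086 -0.0093 -0.    ] [ 0.0002  0.0001 -0.0631]
[ 0.0184 -0.0175 -0.0001] [ 0.0004  0.0003 -0.1262]
[ 0.0204 -0.0151 -0.0001] [ 0.0004  0.0003 -0.1262]
[ 0.0222 -0.0124 -0.0001] [ 0.0004  0.0003 -0.1262]
[ 0.0235 -0.0095 -0.    ] [ 0.0004  0.0003 -0.1262]
[ 0.0246 -0.0065 -0.    ] [ 0.0004  0.0003 -0.1262]
[ 0.0252 -0.0033 -0.    ] [ 0.0004  0.0003 -0.1262]
[ 0.0254 -0.0001 -0.    ] [ 0.0004  0.0003 -0.1262]
[ 0.0252  0.0031 -0.    ] [ 0.0004  0.0003 -0.1262]
[ 0.0246  0.0062 -0.    ] [ 0.0004  0.0003 -0.1262]
[ 0.0236  0.0093 -0.    ] [ 0.0004  0.0003 -0.1262]
[ 0.0111  0.0061 -0.    ] [ 0.0002  0.0001 -0.0631]
```

View pics/l11.png

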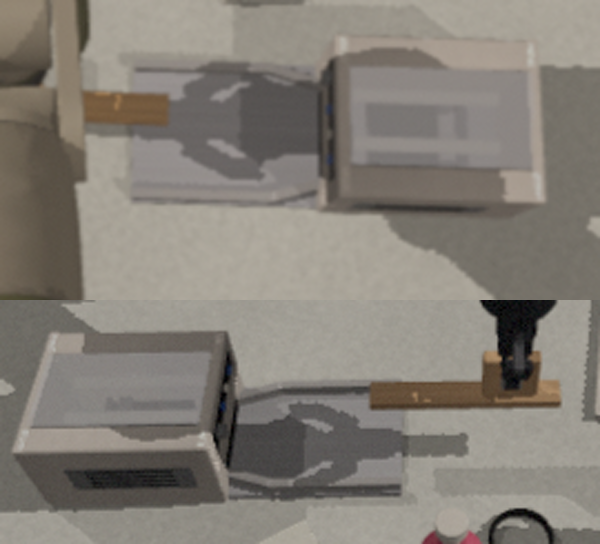

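Emit:
play_rows --commands '[{"grip":1,"x":0.0086,"y":-0.0093,"z":0,"rx":0,"ry":0,"rz":-0.063},{"grip":1,"x":0.0184,"y":-0.0175,"z":0,"rx":0,"ry":0,"rz":-0.126},{"grip":1,"x":0.0204,"y":-0.0151,"z":0,"rx":0,"ry":0,"rz":-0.126},{"grip":1,"x":0.0222,"y":-0.0124,"z":0,"rx":0,"ry":0,"rz":-0.126},{"grip":1,"x":0.0235,"y":-0.0095,"z":0,"rx":0,"ry":0,"rz":-0.126},{"grip":1,"x":0.0246,"y":-0.0065,"z":0,"rx":0,"ry":0,"rz":-0.126},{"grip":1,"x":0.0252,"y":-0.0033,"z":0,"rx":0,"ry":0,"rz":-0.126},{"grip":1,"x":0.0254,"y":0,"z":0,"rx":0,"ry":0,"rz":-0.126},{"grip":1,"x":0.0252,"y":0.0031,"z":0,"rx":0,"ry":0,"rz":-0.126},{"grip":1,"x":0.0246,"y":0.0062,"z":0,"rx":0,"ry":0,"rz":-0.126},{"grip":1,"x":0.0236,"y":0.0093,"z":0,"rx":0,"ry":0,"rz":-0.126},{"grip":1,"x":0.0111,"y":0.0061,"z":0,"rx":0,"ry":0,"rz":-0.065}]'

```text
time_s: 21.45
position: [0.4088, 0.3253, 0.1276]
tool_rot: [[-0.96, 0.281, -0.002], [0.281, 0.96, -0.001], [0.002, -0.002, -1.0]]
ft_force: [0.4, 0.4, -2.1]
grip_width: 0.0157
```

Emit:
play_rows --commands '[{"grip":1,"x":0,"y":0,"z":0,"rx":0,"ry":0,"rz":0},{"grip":1,"x":0,"y":0,"z":0,"rx":0,"ry":0,"rz":0},{"grip":1,"x":0,"y":0,"z":0,"rx":0,"ry":0,"rz":0}]'

```text
time_s: 21.82
position: [0.4105, 0.3244, 0.1286]
tool_rot: [[-0.958, 0.286, -0.0], [0.286, 0.958, -0.0], [0.0, -0.0, -1.0]]
ft_force: [-0.0, -0.9, -1.7]
grip_width: 0.0153
```

```bash
python3 - 2>/dev/null <<'E'
from h import *
from rig import env,optics
s=env.observe(); print(s["time_s"],s["position"],s["ft_force"],s["grip_width"])
delta(s,*target((.4107,.3240),.0515,-16.5))
for n in ["top","scene"]:
    im=optics.get_image(n);c=im["color"];W,_=cloud(im);cv2.imwrite(f"pics/{n}12.png",c)
    rect(W,(.3,.7),(.15,.42),(.07,.11),c[...,2].astype(int)-c[...,0]>40,n+" bar")
    rect(W,(.28,.66),(.2,.42),(.008,.0135),None,n+" traywall")
E
```

```text
21.825 [0.41052843 0.32441226 0.128574  ] [-0.02480966 -0.93758784 -1.72342598] 0.01525668949458683
tool shift [-0.0003 -0.0003  0.0771] rotvec [-0.0003 -0.0002 -0.0018]
top bar n 565 c [494.2 296.9] size [ 32.2 125.4] ang 73.88 z 0.093
top traywall n 204 c [478.8 304.1] size [111.3 237.1] ang 76.04 z 0.0108
scene bar n 450 c [475.4 305. ] size [ 28.7 162. ] ang 73.12 z 0.0936
scene traywall n 179 c [463.  312.9] size [110.7 275.5] ang 74.75 z 0.0112
```

View pics/scene12.png

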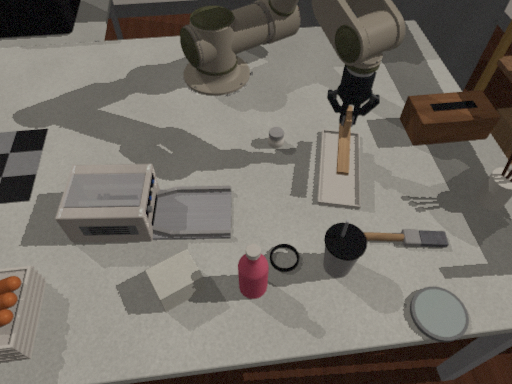

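Emit:
play_rows --commands '[{"grip":1,"x":0,"y":0,"z":0.02,"rx":0,"ry":0,"rz":0},{"grip":1,"x":0,"y":0,"z":0.03,"rx":0,"ry":0,"rz":0},{"grip":1,"x":0,"y":0,"z":0.015,"rx":0,"ry":0,"rz":0},{"grip":1,"x":0,"y":0,"z":0.007,"rx":0,"ry":0,"rz":0},{"grip":1,"x":0,"y":0,"z":0.003,"rx":0,"ry":0,"rz":0},{"grip":1,"x":0,"y":0,"z":0.002,"rx":0,"ry":0,"rz":0},{"grip":1,"x":0,"y":0,"z":0,"rx":0,"ry":0,"rz":0}]'

```text
time_s: 22.8
position: [0.4103, 0.325, 0.0522]
tool_rot: [[-0.959, 0.284, 0.001], [0.284, 0.959, 0.0], [-0.001, 0.0, -1.0]]
ft_force: [0.1, -0.3, -1.6]
grip_width: 0.0153
```

Emit:
play_rows --commands '[{"grip":1,"x":0,"y":0,"z":0.0007,"rx":0,"ry":0,"rz":0},{"grip":1,"x":0,"y":0,"z":0.0005,"rx":0,"ry":0,"rz":0},{"grip":1,"x":0,"y":0,"z":0,"rx":0,"ry":0,"rz":0}]'

```text
time_s: 23.18
position: [0.4102, 0.325, 0.0508]
tool_rot: [[-0.959, 0.284, 0.0], [0.284, 0.959, 0.0], [-0.0, 0.0, -1.0]]
ft_force: [-1.2, -0.0, 1.7]
grip_width: 0.0149
```

Emit:
play_rows --commands '[{"grip":0.4,"x":0,"y":0,"z":0,"rx":0,"ry":0,"rz":0},{"grip":0,"x":0,"y":0,"z":0,"rx":0,"ry":0,"rz":0},{"grip":-0.4,"x":0,"y":0,"z":0,"rx":0,"ry":0,"rz":0},{"grip":-0.6,"x":0,"y":0,"z":0,"rx":0,"ry":0,"rz":0},{"grip":-0.6,"x":0,"y":0,"z":0,"rx":0,"ry":0,"rz":0},{"grip":-0.6,"x":0,"y":0,"z":0,"rx":0,"ry":0,"rz":0}]'

```text
time_s: 23.92
position: [0.4102, 0.3249, 0.0506]
tool_rot: [[-0.959, 0.284, -0.0], [0.284, 0.959, 0.0], [0.0, 0.0, -1.0]]
ft_force: [-0.3, -1.0, 0.3]
grip_width: 0.0683
```

Emit:
play_rows --commands '[{"grip":-0.6,"x":0,"y":0,"z":-0.015,"rx":0,"ry":0,"rz":0},{"grip":-0.6,"x":0,"y":0,"z":-0.03,"rx":0,"ry":0,"rz":0},{"grip":-0.6,"x":0,"y":0,"z":-0.04,"rx":0,"ry":0,"rz":0},{"grip":-0.6,"x":0,"y":0,"z":-0.04,"rx":0,"ry":0,"rz":0},{"grip":-0.6,"x":0.03,"y":0,"z":-0.03,"rx":0,"ry":0,"rz":0},{"grip":-0.6,"x":0.04,"y":0,"z":-0.02,"rx":0,"ry":0,"rz":0},{"grip":-0.6,"x":0.03,"y":0,"z":0,"rx":0,"ry":0,"rz":0},{"grip":-0.6,"x":0,"y":0,"z":0,"rx":0,"ry":0,"rz":0}]'

```text
time_s: 24.92
position: [0.3127, 0.3536, 0.227]
tool_rot: [[-0.959, 0.282, 0.001], [0.282, 0.959, 0.001], [-0.001, 0.001, -1.0]]
ft_force: [-0.2, -0.5, 0.1]
grip_width: 0.0681
```

```bash
python3 - 2>/dev/null <<'E'
from h import *
from rig import env,optics,finder
s=env.observe(); print(s["time_s"],s["position"],s["ft_force"],s["grip_width"])
for n in ["top","scene"]:
    im=optics.get_image(n);c=im["color"];W,_=cloud(im);cv2.imwrite(f"pics/{n}13.png",c);np.savez(f"pics/{n}13.npz",**im)
    rect(W,(.28,.66),(.2,.42),(.06,.09),None,n+" fin")
    rect(W,(.28,.66),(.2,.42),(.0135,.02),c[...,2].astype(int)-c[...,0]>40,n+" bar")
    for t in ["palette_center","bottle","tumbler","carton","jar","band","brush"]:
        r=finder.boxes_of(n,t); print(t,[(np.round(d["point"],3).tolist(),round(d["conf"],2)) for d in r[:1]])
    cr=c[130:270,220:460] if n=="top" else c[150:260,50:320]
    cv2.imwrite(f"pics/{n}13c.png",cv2.resize(cr,None,fx=2.9,fy=2.6,interpolation=cv2.INTER_CUBIC))
E
```

```text
24.925 [0.31273241 0.35364615 0.22695382] [-0.16989276 -0.48001061  0.13381373] 0.068084472908515
top fin n 197 c [410.3 323.8] size [17.6 59.5] ang 73.35 z 0.0748
top bar n 588 c [455.7 309.6] size [ 30.8 204.1] ang 73.19 z 0.016
palette_center [([0.554, -0.21, 0.104], 0.55)]
bottle [([0.768, 0.029, 0.112], 0.88)]
tumbler [([0.746, 0.225, 0.118], 0.86)]
carton [([0.756, -0.136, 0.069], 0.77)]
jar [([0.346, 0.149, 0.046], 0.64)]
band [([0.722, 0.111, 0.015], 0.66)]
brush [([0.466, 0.315, 0.004], 0.18)]
scene fin n 116 c [412.5 324.6] size [15.5 57.4] ang 74.04 z 0.0751
scene bar n 383 c [456.8 311.6] size [ 29.  201.3] ang 73.04 z 0.016
palette_center []
bottle [([0.808, 0.025, 0.106], 0.83)]
tumbler [([0.775, 0.225, 0.123], 0.72)]
carton [([0.78, -0.131, 0.07], 0.78)]
jar [([0.361, 0.15, 0.039], 0.71)]
band [([0.728, 0.116, 0.009], 0.69)]
brush [([0.716, 0.434, 0.017], 0.8)]
```

View pics/scene13.png

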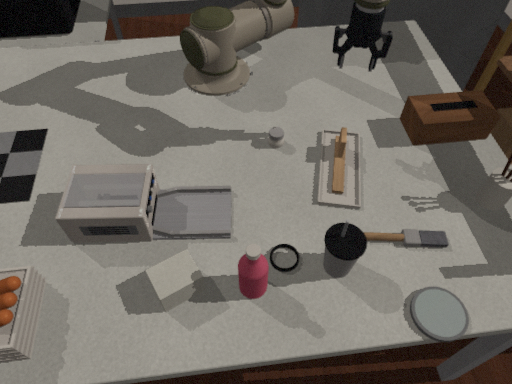

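View pics/top13c.png

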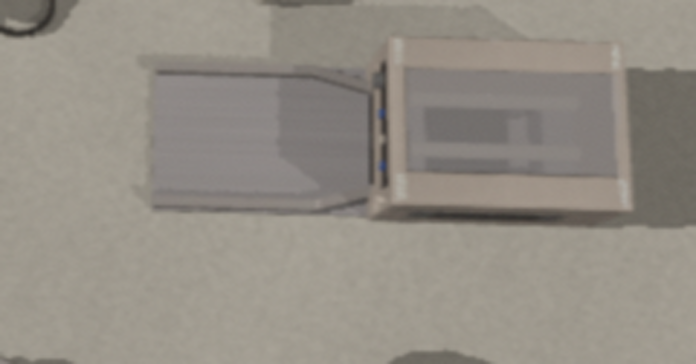

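View pics/scene13c.png

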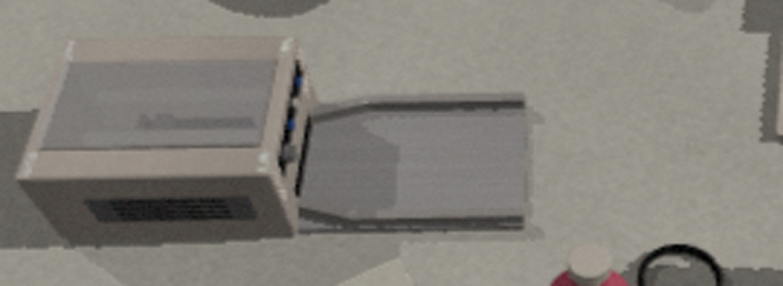

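```bash
python3 - 2>/dev/null <<'E'
from h import *
a=[]
for f in ["top0","top13"]:
    c=np.load(f"pics/{f}.npz")["color"][145:215,350:440].astype(float)
    c=np.clip((c-60)*2,0,255).astype(np.uint8)
    a.append(cv2.resize(c,None,fx=4,fy=4,interpolation=cv2.INTER_CUBIC))
cv2.imwrite("pics/cmp.png",np.hstack(a))
E
```

```text
(no output)
```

View pics/cmp.png

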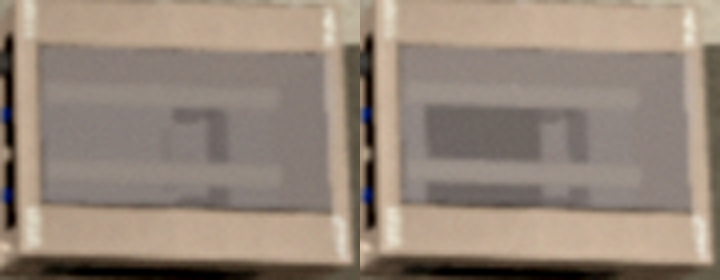

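```bash
python3 -c "
from rig import order
print(order.close_job())"
```

```text
the job is handed in; nothing more can be done
None
```

The make-up case is fully home in the UV cabinet and the stick is back in its tray, fin up. I handed the job in at about 25 s of the 64 s.

- **Feeding:** I gripped the stick by its fin. Its nose straightened the case on the bed, shifted it about 7 mm to the middle line and fed it through the mouth. The gripper never touched the case.
- **Finding the stop:** The catch resisted with about 3 N above sliding for roughly 8–9 mm. The force then rose at about 8–12 N per mm, which matches the rubber shoulders. I stopped at 12.7 N on the wrist, below the mirror's 20 N limit.
- **Case check:** Through the window, the case front stands level with where the shoulders were. It was still there after I drew the stick out.
- **Flap:** The mouth looks closed in the final pictures, but I did not measure the flap's angle.
- **Stick and tray:** The final picture puts the stick within about 1.5 mm of where it first lay. The arm is clear and touching nothing.
- **Bystanders:** All six were found within about 5 mm of their first readings, which is about the finder's own error. The one exception was the top view's brush, a low-confidence false hit on the tray (0.18). The scene camera placed the brush where it was before.

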